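# Feed the tensioner shoe home with the push stick

## Task

Pick up the wooden push stick from the blue mat and use its red tip to feed the brass shoe along the narrow channel of the aluminium tensioner housing, until it comes up against the sprung stop hidden inside. Then keep the stick pressed steadily on the shoe with about 10 N (a kilogram's push) for a good second; be gentle throughout, never jabbing or forcing the stick against the shoe or housing. Draw the stick out, lay it flat along the mat again, do not touch the shoe with the fingers, and leave the other things on the bench alone.

Things in the scene. Friction and masses are not known exactly. Their poses are not given: they have to be found in the camera images.
- housing: Aluminium tensioner housing, fixed, 188 x 62 x 41 mm. Origin: on the underside, below the channel line, 97 mm from the mouth end; x = feed direction, z up. Channel along x at y = 0, 17 mm wide, floor at z = 16 mm: an open-topped trough from x = -75 to -15 mm (walls up to z = 28), then a tunnel from x = -15 to 85, roof underside z = 35, top z = 41. A 7 mm wide sight slot in the roof runs from x = -15 to 22.
- mouth (a point): On the channel floor's centre line where the trough begins (housing x = -75, z = 16 mm). Behind it the mouth flares, open at the rear and top, from 17 mm wide here to about 36 mm wide at x = -96.
- tunnel (a point): On the channel floor's centre line where the tunnel roof begins (housing x = -15, z = 16 mm). Deeper in hides a stop pad on a spring of 2.5 N per mm (up to 10 mm travel). Its face is anywhere from housing x = 30 to 54 mm, new each time, not measured: feel for it. The shoe slides with under 1.5 N, so a steadily growing push means the stop.
- shoe: Brass tensioner shoe, block 30 (along the channel, its x) x 15 (y) x 16 mm high, about 65 g, lying in the open trough. Origin: centre of underside. 1 mm side clearance to the channel on each side.
- stick: Hardwood push stick, 70 g. Straight bar 250 long x 13 wide x 14 mm high with a raised grip hump in the same 13 mm width, 60 mm long, reaching 44 mm above the stick's underside. Origin: on the underside, below the middle of the hump; x axis along the bar to the red tip, which is at x = +160 mm; the plain end is at x = -90 mm. z up. Take it across the hump from above.
- stick_tip (a point): Centre of the red end face of the stick (stick x = 160, 7 mm above the underside).
- stick_middle (a point): Middle of the stick's length, on its underside (stick x = 35 mm).
- mat: Blue mat fixed on the bench, 290 (x) x 75 (y) x 4 mm thick, where the stick lies. Origin: centre of underside; top at z = 4 mm.
- clutch_basket: Silver clutch basket, bystander: 110 mm diameter, 46 mm high. Origin: centre of underside.
- bolt_jar: Green glass jar of bolts, bystander: 68 mm diameter, 100 mm high. Origin: centre of underside.
- socket_wrench: Chrome socket wrench lying down, bystander: about 200 mm long along its x, up to 44 mm high. Origin: underside near mid-length.
- footpeg: Matte black rubber footpeg, bystander: about 113 x 34 x 30 mm. Origin: underside of the rubber.
- tin: Square red tin parts box, bystander, fixed: 160 x 160 x 60 mm, its hinged lid standing open on the side nearest the robot up to about 230 mm high. Origin: centre of underside.

How it is judged (in metres and radians):
On the way, in this order (a step that is already met when the one before it is completed fails the run):
1. the push stick is picked up off the mat (z of stick in the frame of mat above 0.015 m), for 0.1 s.
2. the shoe, inside the tunnel at the stop and no longer moving, is pressed by the stick with 6 to 18 N for 0.6 s (contact force between stick and shoe between 6 and 18 N and x of shoe in the frame of housing above 0.012 m and linear speed of shoe below 0.006 m/s), for 0.6 s.
At the end, for the whole second after the job is handed in: The shoe rests inside the tunnel where it was pressed home (its centre 12 to 48 mm along housing x); the stick lies released, flat and still on the mat, its middle within 45 mm lengthways and 35 mm sideways of the mat's centre, within 0.25 rad of the mat's length (x of shoe in the frame of housing between 0.012 and 0.048 m and linear speed of each of shoe, stick below 0.01 m/s and x of stick_middle in the frame of mat between -0.045 and 0.045 m and y of stick_middle in the frame of mat between -0.035 and 0.035 m and z of stick_middle in the frame of mat below 0.009 m and angle between the x axis of stick and the x axis of mat, either way round below 0.25 rad and angle between stick's own z axis and vertical below 0.15 rad); the robot touches nothing.
It fails at once if the stick pushes the shoe with more than 18 N (contact force between stick and shoe above 18 N).
It fails at once if the stick is forced against the housing with more than 20 N (contact force between stick and housing above 20 N).
It fails at once if the fingers touch the shoe (contact force between the fingers and shoe above 0.5 N).
It fails at once if a bystander is moved by more than 15 mm (distance of any of clutch_basket, bolt_jar, socket_wrench, footpeg from where it was at the start of the episode above 0.015 m).
It fails at once if the tin box is struck (contact force between anything else and tin above 8 N).
It also fails if it takes over 58 s, if anything falls off the work surface, if the arm or the gripper's body presses on something with over 40 N, if the wrist force passes 120 N, or if a joint passes its speed limit or range.

## Robot

A 6-joint arm with a two-finger parallel gripper is mounted at the origin on the work surface. World frame = base frame: x ahead of the robot, y to its left, z up, the work surface at z = 0. Lengths are in m, angles in degrees, forces in N, time in s.
With the tool pointing down it reaches from about 0.4 to 0.825 m from the base axis. Payload 7 kg.
Tool frame: the origin (TCP) lies midway between the tips of the shut fingers; the grasp point (between the pads) lies r.hold_point_z behind it (r.hold_point_z is the distance from the TCP to the grasp point, in m); z points along the fingers, x is the direction in which the jaws open and shut, and the axes are right-handed (so a half turn about z gives the same grasp; the last joint's range is limited). The gripper opens to 88 mm and grips with 3 to 60 N. Pads are 19 mm wide; open, the fingers measure 130 mm over their backs; the gripper's body (78 mm by 193 mm) begins 47 mm behind the grasp point.
Start: joints at [-46.518, 20.546, 0.682, 0, -70.136, -16.507], TCP at [0.306, -0.602, 0.227] pointing down, gripper open.
Joint ranges: [-176.03, 176.03], [-82.01, 121.73], [-58.28, 71.71], [-173.87, 95.51], [-174.79, -0.11], [-173.66, 173.66]. Speed limits (degrees/s): [136.94, 136.94, 172.46, 180, 180, 180].

## Interface

Orientations are given as [roll, pitch, yaw] about the fixed x, y, z axes, in that order (R = Rz(yaw) Ry(pitch) Rx(roll)).
In Python, from plant import get_state, viewer, close_job, r gives the robot as it stands.
- The arm moves only by the tool apply_moves, never from a script. Its argument "plan" is a list of rows, each a list of 3 entries, a list of its own where there are three numbers: the closure in counts, from 0 (fully open) to 255 (shut), then the shift along the tool's x, y, z in units of 50 mm (1.0 is 50 mm), then the turn about the tool's z in units of 6 degrees (1.0 is 6 degrees). A call has 1 to 12 rows; each row shifts and turns the commanded pose from where the row before left it, along the tool's axes as they then stand; what a row does not reach is not made up. A row lasts 1/8 s, in which the tool goes at most 62.5 mm and 10.7 degrees, less where a joint would pass 70% of its speed; a pose out of reach is approached as far as the arm can. A call is refused whole if a number of a shift passes 1 or a number of a turn 1, either way. A call with a gripper value outside its range is refused whole. The fingers move at their own pace and stop on an object; "squeeze" is the grip in N (left out, the last holds). Time passes only in rows, so rows that do not move let the fingers close. It gives the time, the measured TCP pose, the force and the opening at its end, in the units of the state.
- get_state(): the state, without advancing time (a new reading comes with each control period).
- viewer.capture(name): name is "scene" or "top"; returns a dict with "frame" (384x512x3 uint8, blue, green, red), "K" (3x3 intrinsics, pixels), "R" (3x3) and "t" (3): a world point X has camera coordinates R X + t. Camera axes: x right, y down, z forward; pixel columns grow to the right and rows downward; lengths in m; the calibration is good to about 2 mm. A picture is of the moment at which its call begins. There is no depth.
- close_job(): hands the job in, once; it reports no verdict.
The state is a dict: "time_s": time; "joints": joint angles; "qd": joint speeds; "joint_torque": joint torques, N m; "tcp_pos": TCP position; "eef_rot": TCP orientation; "contact_force": force on the tool from outside, world axes, zero at the start; "moment": the same for the moment, N m; "gripper_width": finger opening in m.
Only numpy, scipy, OpenCV 4.12 (cv2) and the standard library are available. Lean on these libraries where they do the work, as an engineer would, in place of code of your own. Each camera call takes 0.05 s, during which the arm holds its last target.

## Working session

There is one attempt and no reset: what is moved stays moved. The work goes in short steps, Python scripts to look and compute and a tool call to move; the robot and the scene stay as the last step left them, time stands still between calls to the robot, and variables do not carry over. Pictures are saved under pics/ and viewed, and the job is handed in when it is done.

Besides the shell and the picture viewer there is one more tool, called as name(argument=value, ...), one argument or row to a line, values as JSON. apply_moves: Moves the arm, as the interface text tells. Its arguments: {"type":"object","properties":{"plan":{"type":"array","items":{"type":"array"}},"squeeze":{"type":"number"}},"required":["plan"]}

```bash
mkdir -p pics
cat > h.py <<'E'
import numpy as np, cv2
from plant import get_state, viewer, close_job, r
def cap(n,f):
    c=viewer.capture(n); cv2.imwrite('pics/'+f+'.png',c['frame']); np.savez('pics/'+f+'.npz',**c); return c
def ray(c,u,v,z):
    K,R,t=c['K'],c['R'],c['t']; d=R.T@np.linalg.inv(K)@np.array([u,v,1.]); o=-R.T@t
    return o+d*(z-o[2])/d[2]
def proj(c,X):
    p=c['K']@(c['R']@np.array(X)+c['t']); return p[:2]/p[2]
E
python3 - <<'E'
from h import *
print(get_state(), r.hold_point_z)
for n in('scene','top'):
    c=cap(n,n+'0'); print(n,c['K'],c['R'],-c['R'].T@c['t'])
    cv2.imwrite(f'pics/{n}0b.png',cv2.resize(c['frame'],(800,600),interpolation=cv2.INTER_CUBIC))
E
```

```text
{'time_s': 0.0, 'joints': array([-4.65198667e+01,  2.05914879e+01,  6.33229803e-01, -2.02720179e-02,
       -7.01342429e+01, -1.65069248e+01]), 'qd': array([-0.10427807,  0.00130151, -0.09857752, -0.05025799,  0.04961242,
        0.07265024]), 'joint_torque': array([ 5.40680285e-04, -5.82723212e+01,  2.93059516e+01,  6.99753016e+00,
        6.66310181e-03, -1.09283790e-04]), 'tcp_pos': array([ 0.30592023, -0.6011511 ,  0.22561747]), 'eef_rot': array([-1.79991986e+02, -9.41037475e-02,  1.16966298e+02]), 'contact_force': array([ 0.1966535 , -0.27781182, -0.50868547]), 'moment': array([ 0.03824483, -0.01030929, -0.04124514]), 'gripper_width': 0.08754086003750952} 0.0188
scene [[385.00878515   0.         250.49092276]
 [  0.         385.00878515 187.81054147]
 [  0.           0.           1.        ]] [[ 0.75880293  0.6513198   0.00079676]
 [ 0.5085173  -0.5916694  -0.62556973]
 [-0.40697453  0.47508931 -0.78016786]] [ 1.08060093 -0.56485633  0.94053344]
top [[439.66671642   0.         250.43745779]
 [  0.         439.66671642 194.46870872]
 [  0.           0.           1.        ]] [[-2.69847365e-02 -9.99633520e-01 -2.15630083e-03]
 [-9.98042758e-01  2.70634021e-02 -5.63757601e-02]
 [ 5.64134564e-02  6.30795394e-04 -9.98407294e-01]] [ 0.52176259 -0.03766818  1.32068662]
```

View pics/scene0b.png

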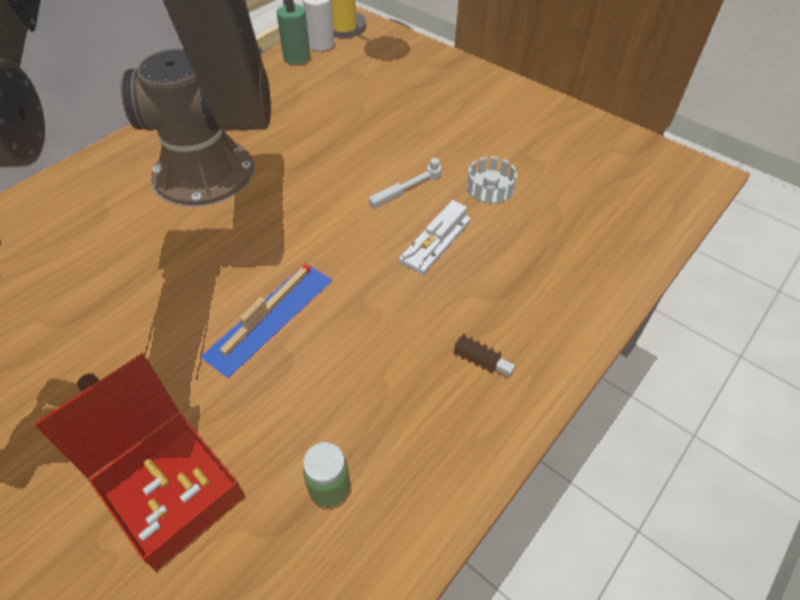

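View pics/top0b.png

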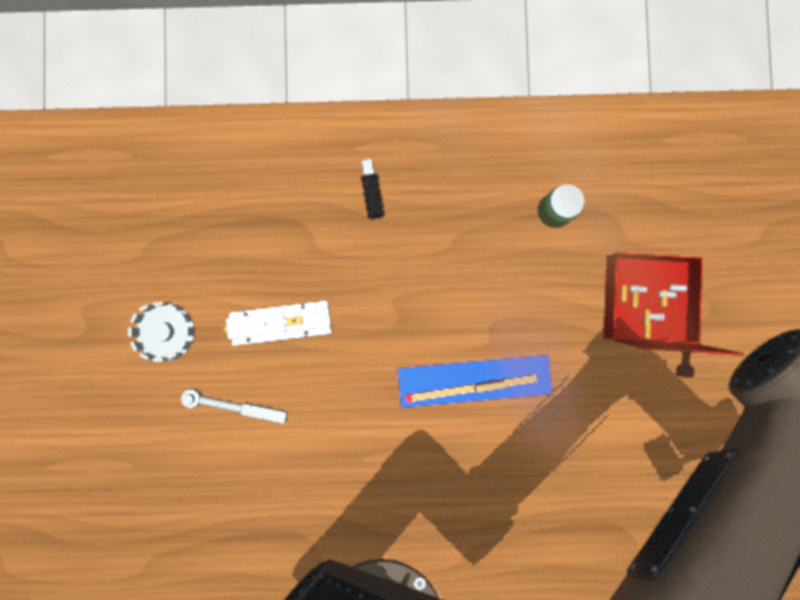

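The scene shows the stick on the mat with its red tip at about (408,398) in the top view (800-px scale). The housing is at about (278,323) with the shoe at about (293,321) in its trough. I'll enlarge both.

Run:
```python
import cv2,numpy as np
def z(f,a,b,c,d,s): 
    i=cv2.imread(f'pics/{f}.png')[b:d,a:c]; return cv2.resize(i,None,fx=s,fy=s,interpolation=cv2.INTER_CUBIC)
cv2.imwrite('pics/t_h.png',z('top0',140,185,216,227,10))
cv2.imwrite('pics/t_s.png',z('top0',250,220,358,266,7))
cv2.imwrite('pics/s_h.png',z('scene0',250,125,306,179,10))
cv2.imwrite('pics/s_s.png',z('scene0',125,165,217,243,7))
```

```text
(no output)
```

View pics/t_h.png

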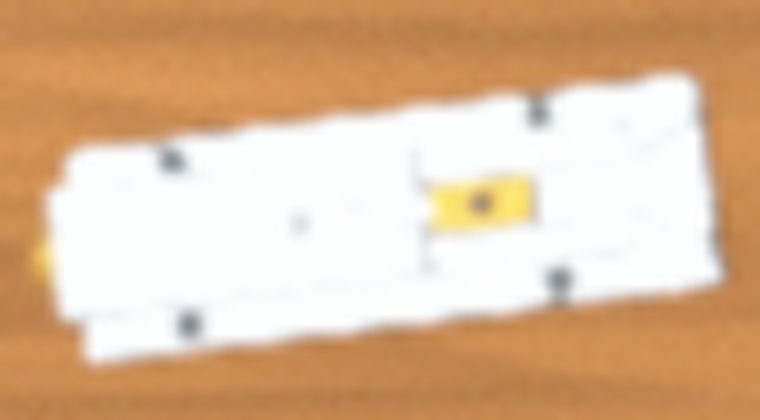

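View pics/t_s.png

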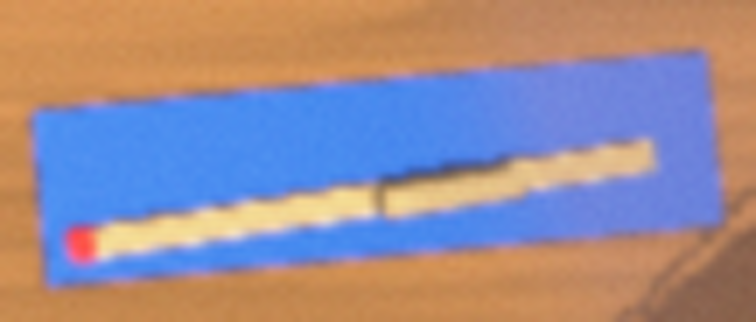

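View pics/s_h.png

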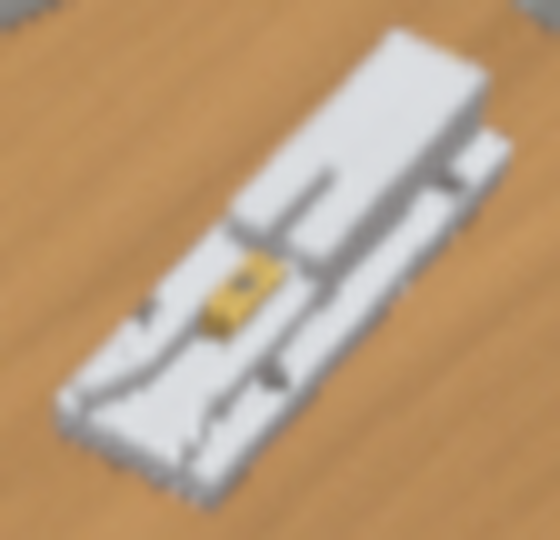

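View pics/s_s.png

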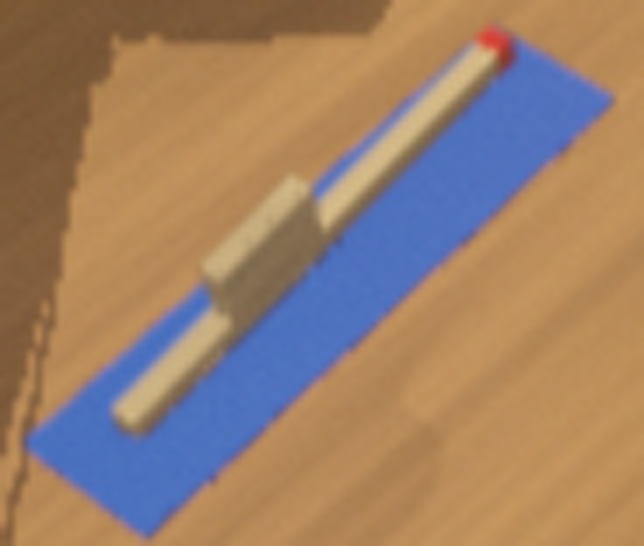

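```bash
cat > meas.py <<'E'
from h import *
def big(c,s=4):
    return cv2.resize(c['frame'],None,fx=s,fy=s,interpolation=cv2.INTER_CUBIC),s
def up(p,s): return (np.array(p,float)+.5)/s-.5
def mask(c,lo,hi,roi,s=4):
    b,s=big(c,s); h=cv2.cvtColor(b,cv2.COLOR_BGR2HSV); m=cv2.inRange(h,lo,hi)
    q=np.zeros_like(m); a=[int(v*s) for v in roi]; q[a[1]:a[3],a[0]:a[2]]=m[a[1]:a[3],a[0]:a[2]]
    k,_=cv2.findContours(q,cv2.RETR_EXTERNAL,cv2.CHAIN_APPROX_NONE)
    return max(k,key=cv2.contourArea),q
def rect(c,lo,hi,roi,z):
    k,q=mask(c,lo,hi,roi); w=np.array([ray(c,*up(p[0],4),z)[:2] for p in k])
    (cx,cy),(a,b),an=cv2.minAreaRect((w*1000).astype(np.float32))
    if a<b: a,b,an=b,a,an+90
    return np.array([cx,cy]),a,b,(an%180),w*1000
E
python3 - <<'E'
from meas import *
c=dict(np.load('pics/top0.npz'))
for n,lo,hi,roi,z in [('mat',(100,90,80),(130,255,255),(250,220,358,266),.004),
 ('stick',(8,40,120),(40,200,255),(258,236,346,260),.018),('tip',(165,80,120),(180,255,255),(250,220,358,266),.018),
 ('housing',(0,0,150),(180,70,255),(140,185,216,227),.014),('shoe',(15,90,150),(40,255,255),(180,200,196,212),.032)]:
    o=rect(c,lo,hi,roi,z); print(n,np.round(o[0],1),round(o[1],1),round(o[2],1),round(o[3],2))
# housing edges
o=rect(c,(0,0,150),(180,70,255),(140,185,216,227),.014); w=o[4]; a=np.deg2rad(o[3]); d=np.array([np.cos(a),np.sin(a)]); n=np.array([-d[1],d[0]])
u=(w-o[0])@d; v=(w-o[0])@n
for s in(1,-1):
    for it in range(1):
        k=(s*v>20)&(u>-85)&(u<75); print(s,np.polyfit(u[k],v[k],1), np.std(v[k]-np.polyval(np.polyfit(u[k],v[k],1),u[k])))
print(u.min(),u.max(),d)
o=rect(c,(8,40,120),(40,200,255),(258,236,346,260),.018)
c2=dict(np.load('pics/scene0.npz'))
for n,lo,hi,roi,z in [('mat',(100,90,80),(130,255,255),(120,160,220,246),.004),('tip',(170,120,120),(180,255,255),(185,160,217,180),.015),('shoe',(15,110,130),(35,255,255),(265,145,282,162),.030)]:
    o=rect(c2,lo,hi,roi,z); print('scene',n,np.round(o[0],1),round(o[1],1),round(o[2],1),round(o[3],2))
E
```

```text
mat [ 445.7 -190.4] 287.4 73.7 93.7
stick [ 432.7 -186.8] 237.4 14.7 97.33
tip [417.9 -63.9] 13.2 11.0 178.39
housing [565.8 180. ] 198.9 65.9 95.63
shoe [568.8 147.4] 27.6 12.1 96.22
1 [-1.32793809e-03  3.22068648e+01] 0.3433458333595973
-1 [-6.75682242e-04 -3.20934955e+01] 0.44886549191272174
-99.45022840197167 99.45021932673139 [-0.09804319  0.99518216]
scene mat [ 448.2 -191.4] 286.9 73.5 93.49
scene tip [426.9 -62.3] 14.8 2.7 129.46
scene shoe [542.1 153.8] 37.4 24.1 129.33
```

Run:
```python
from meas import *
c=dict(np.load('pics/top0.npz'))
b,s=big(c,4); h=cv2.cvtColor(b,cv2.COLOR_BGR2HSV).astype(int)
H,S,V=[h[...,i] for i in range(3)]
m=((H<45)|(H>160))&(V>110)
P=[]
for col in range(258*4,346*4,8):
    r=np.where(m[228*4:259*4,col])[0]
    # only run surrounded by blue
    if len(r)==0: continue
    runs=np.split(r,np.where(np.diff(r)>1)[0]+1); runs=[q for q in runs if 10<len(q)<32 and q[-1]<122]
    if not runs: continue
    q=runs[0]; p=ray(c,*up((col,q.mean()+228*4),4),.018)*1000; P.append((p[0],p[1],len(q)))
P=np.array(P); print(np.round(P,1).tolist())
k=(P[:,1]>-170)
f=np.polyfit(P[k,1],P[k,0],1); print(f, P[k,0].std()); 
k=(P[:,1]>-170)|(P[:,1]<-250); f=np.polyfit(P[k,1],P[k,0],1); print(f, (P[k,0]-np.polyval(f,P[k,1])).std(), np.round(P[:,0]-np.polyval(f,P[:,1]),1))
c2=dict(np.load('pics/scene0.npz'))
# predicted points in scene crop s_s (offset 125,165 x7)
for y in(-60,-180,-310):
    x=np.polyval(f,y); print(y,x,(proj(c2,(x/1e3,y/1e3,.018))-[125,165]+.5)*7)
```

```text
[[486.4, -55.1, 29.0], [486.6, -61.1, 28.0], [486.8, -67.0, 27.0], [487.0, -72.9, 26.0], [486.9, -78.8, 26.0], [487.1, -84.7, 25.0], [486.9, -90.6, 25.0], [487.1, -96.5, 24.0], [487.3, -102.4, 23.0], [487.5, -108.4, 22.0], [487.4, -114.3, 22.0], [487.6, -120.2, 21.0], [487.8, -126.1, 20.0], [488.0, -132.0, 19.0], [488.2, -137.9, 18.0], [488.1, -143.8, 18.0], [487.9, -149.7, 18.0], [488.1, -155.6, 17.0], [488.3, -161.6, 16.0], [488.5, -167.5, 15.0], [488.7, -173.4, 14.0], [488.6, -179.3, 14.0], [488.8, -185.2, 13.0], [488.6, -191.1, 13.0], [489.2, -197.1, 11.0], [489.0, -203.0, 11.0], [434.9, -207.0, 20.0], [435.5, -212.9, 20.0], [436.1, -218.8, 20.0], [437.4, -224.8, 20.0], [437.6, -230.7, 19.0], [438.2, -236.6, 19.0], [439.8, -242.5, 20.0], [440.8, -248.5, 21.0], [442.4, -254.4, 18.0], [442.6, -260.3, 17.0], [444.0, -266.3, 17.0], [444.9, -272.2, 18.0], [445.1, -278.1, 17.0], [446.0, -284.0, 18.0], [447.4, -290.0, 18.0], [447.2, -295.9, 18.0], [448.1, -301.8, 17.0]]
[-1.72192396e-02  4.85558020e+02] 0.6020909393667767
[2.17061241e-01 5.09787661e+02] 7.753730521977511 [-11.4  -9.9  -8.4  -6.9  -5.8  -4.3  -3.2  -1.7  -0.2   1.3   2.4   3.9
   5.4   6.9   8.4   9.5  10.6  12.1  13.6  15.1  16.6  17.7  19.2  20.3
  22.2  23.3 -29.9 -28.1 -26.2 -23.6 -22.1 -20.3 -17.3 -15.1 -12.1 -10.6
  -8.   -5.8  -4.3  -2.1   0.5   1.6   3.9]
-60 496.7639867424753 [623.21258342 121.54936815]
-180 470.71663783955296 [383.44778841 255.12921796]
-310 442.4986765280538 [100.88193859 412.55476403]
```

Wood above the mat was picked up by the run selection; take the last run between blue pixels instead.

Run:
```python
from meas import *
c=dict(np.load('pics/top0.npz'))
b,s=big(c,4); h=cv2.cvtColor(b,cv2.COLOR_BGR2HSV).astype(int)
H,S,V=[h[...,i] for i in range(3)]
m=((H<60)|(H>160))&(V>110)
P=[]
for col in range(258*4,346*4,8):
    r=np.where(m[228*4:262*4,col])[0]
    runs=np.split(r,np.where(np.diff(r)>1)[0]+1)
    runs=[q for q in runs if 10<len(q)<32]
    for q in runs:
        p=ray(c,*up((col,q.mean()+228*4),4),.018)*1000
        if abs(p[0]-(432.7-(p[1]+187)*.13))<12: P.append((p[0],p[1],len(q)))
P=np.array(P)
k=((P[:,1]>-170)&(P[:,1]<-75))|(P[:,1]<-250); f=np.polyfit(P[k,1],P[k,0],1); print(f,P[:,1].min(),P[:,1].max())
print(np.c_[np.round(P[:,1]),np.round(P[:,0]-np.polyval(f,P[:,1]),1)].tolist())
c2=dict(np.load('pics/scene0.npz'))
for y in(-60,-180,-310):
    x=np.polyval(f,y); print(y,x,(proj(c2,(x/1e3,y/1e3,.018))-[125,165]+.5)*7)
```

```text
[-1.28550343e-01  4.09549707e+02] -301.8221819653025 -59.13326082428953
[[-59.0, 1.2], [-65.0, -0.4], [-71.0, -0.6], [-77.0, -0.1], [-83.0, 0.5], [-89.0, -0.1], [-95.0, 0.1], [-100.0, -0.1], [-106.0, -0.3], [-112.0, -0.5], [-118.0, 0.1], [-124.0, -0.1], [-130.0, 0.1], [-136.0, 0.3], [-142.0, 0.1], [-148.0, -0.5], [-154.0, 0.4], [-160.0, 0.2], [-166.0, -0.3], [-172.0, 0.2], [-177.0, 0.4], [-183.0, -0.1], [-189.0, -0.3], [-195.0, -1.6], [-201.0, -1.8], [-207.0, -1.2], [-213.0, -1.4], [-219.0, -1.6], [-225.0, -1.1], [-231.0, -1.6], [-237.0, -1.8], [-243.0, -0.9], [-248.0, -0.7], [-254.0, 0.2], [-260.0, -0.4], [-266.0, 0.2], [-272.0, 0.4], [-278.0, -0.2], [-284.0, -0.0], [-290.0, 0.5], [-296.0, -0.4], [-302.0, -0.2]]
-60 417.2627271648823 [497.79158496  34.03032816]
-180 432.68876834149836 [323.38122557 209.22181434]
-310 449.4003129494991 [111.74123149 421.80967453]
```

apply_moves(
  plan=[
    [0, [0, 0, -0.4], -0.977],
    [0, [0, 0, -0.4], -0.977],
    [0, [0, 0, -0.2], -0.977],
    [0, [0, 0, 0], -0.977],
    [0, [0, 0, 0], -0.977],
    [0, [0, 0, 0], -0.977],
    [0, [0, 0, 0], -0.977],
    [0, [0, 0, 0], -0.977],
    [0, [0, 0, 0], -0.977],
    [0, [0, 0, 0], -0.977],
    [0, [0, 0, 0], -0.977],
    [0, [0, 0, 0], -0.977],
  ],
)

```text
time_s: 1.6
tcp_pos: [0.3061, -0.6013, 0.276]
eef_rot: [179.9, -0.0, -172.5]
contact_force: [-0.1, -0.3, 0.0]
gripper_width: 0.0875
```

```bash
cat > go.py <<'E'
import sys
from h import *
from scipy.spatial.transform import Rotation as Ro
# usage: go.py x y z yaw (mm,deg)
s=get_state(); R=Ro.from_euler('xyz',s['eef_rot'],degrees=True).as_matrix()
t=np.array([float(a) for a in sys.argv[1:4]])/1e3
print('t',s['time_s'],'tcp',np.round(s['tcp_pos']*1e3,1),'rot',np.round(s['eef_rot'],2),'F',np.round(s['contact_force'],2),'w',round(s['gripper_width']*1e3,1))
print('shift units',np.round(R.T@(t-s['tcp_pos'])/.05,3),'turn units',round(-((float(sys.argv[4])-s['eef_rot'][2]+180)%360-180)/6,3))
E
python3 go.py 437.3 -216.2 100 187.33
```

```text
t 1.6 tcp [ 306.1 -601.3  276. ] rot [ 1.7994e+02 -2.0000e-02 -1.7249e+02] F [-0.05 -0.33  0.  ] w 87.5
shift units [-3.61   7.29   3.525] turn units 0.03
```

apply_moves(
  plan=[
    [0, [-0.3, 0.61, 0], 0],
    [0, [-0.3, 0.61, 0], 0],
    [0, [-0.3, 0.61, 0], 0],
    [0, [-0.3, 0.61, 0], 0],
    [0, [-0.3, 0.61, 0], 0],
    [0, [-0.3, 0.61, 0], 0],
    [0, [-0.3, 0.61, 0.5], 0],
    [0, [-0.3, 0.61, 0.6], 0],
    [0, [-0.3, 0.61, 0.7], 0],
    [0, [-0.3, 0.61, 0.7], 0],
    [0, [-0.3, 0.6, 0.6], 0],
    [0, [-0.3, 0.6, 0.4], 0],
  ],
)

```text
time_s: 3.1
tcp_pos: [0.4376, -0.2154, 0.1001]
eef_rot: [180.0, -0.1, -172.7]
contact_force: [0.3, 0.3, 0.0]
gripper_width: 0.0877
```

```bash
python3 go.py 437.3 -216.2 10.5 187.33
python3 - <<'E'
from h import *
c=cap('scene','s1'); cv2.imwrite('pics/s1b.png',cv2.resize(c['frame'][100:280,80:320],None,fx=3,fy=3,interpolation=cv2.INTER_CUBIC))
E
```

```text
t 3.1 tcp [ 437.6 -215.4  100.1] rot [ 1.7997e+02 -9.0000e-02 -1.7269e+02] F [0.31 0.27 0.02] w 87.7
shift units [ 0.005 -0.016  1.791] turn units -0.004
```

View pics/s1b.png

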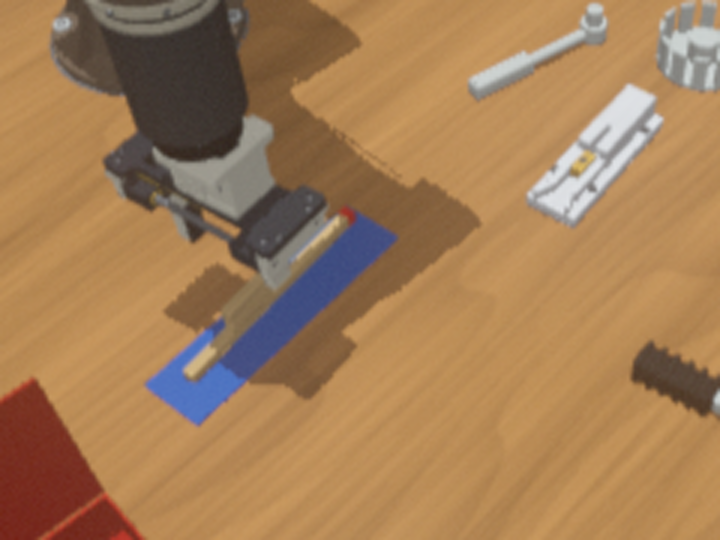

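The open gripper is above the hump and in line with it, with the fingers on either side. Descend and grip.

apply_moves(
  plan=[
    [0, [0, 0, 0.5], 0],
    [0, [0, 0, 0.5], 0],
    [0, [0, 0, 0.4], 0],
    [0, [0, 0, 0.25], 0],
    [0, [0, 0, 0.1], 0],
    [0, [0, 0, 0], 0],
    [120, [0, 0, 0], 0],
    [190, [0, 0, 0], 0],
    [255, [0, 0, 0], 0],
    [255, [0, 0, 0], 0],
    [255, [0, 0, 0], 0],
    [255, [0, 0, 0], 0],
  ],
  squeeze=50,
)

```text
time_s: 4.65
tcp_pos: [0.4382, -0.2166, 0.0141]
eef_rot: [180.0, -0.0, -172.7]
contact_force: [-1.3, 0.1, -0.1]
gripper_width: 0.0328
```

apply_moves(
  plan=[
    [255, [0, 0, 0], 0],
    [255, [0, 0, 0], 0],
    [255, [0, 0, 0], 0],
    [255, [0, 0, 0], 0],
  ],
)

```text
time_s: 5.15
tcp_pos: [0.4381, -0.2166, 0.014]
eef_rot: [180.0, -0.0, -172.7]
contact_force: [0.6, -0.6, -0.6]
gripper_width: 0.0128
```

```bash
python3 go.py 437.3 -216.2 10.5 187.33
```

```text
t 5.15 tcp [ 438.1 -216.6   14. ] rot [ 1.8000e+02 -1.0000e-02 -1.7268e+02] F [ 0.64 -0.58 -0.63] w 12.8
shift units [0.015 0.01  0.071] turn units -0.002
```

apply_moves(
  plan=[
    [255, [0, 0, -0.2], 0],
    [255, [0, 0, -0.5], 0],
    [255, [0, 0, -0.5], 0],
    [255, [0, 0, 0], 0.29],
    [255, [0, 0, 0], 0],
  ],
)

```text
time_s: 5.78
tcp_pos: [0.438, -0.2165, 0.0741]
eef_rot: [180.0, 0.0, -174.5]
contact_force: [-0.4, -0.1, -1.0]
gripper_width: 0.013
```

```bash
python3 go.py 592 -100 70 185.57
```

```text
t 5.775 tcp [ 438.  -216.5   74.1] rot [ 1.7999e+02  2.0000e-02 -1.7445e+02] F [-0.44 -0.1  -1.  ] w 13.0
shift units [-3.291  2.021  0.084] turn units -0.004
```

apply_moves(
  plan=[
    [255, [-0.2, 0.1, 0], 0],
    [255, [-0.4, 0.25, 0], 0],
    [255, [-0.5, 0.3, 0], 0],
    [255, [-0.5, 0.3, 0], 0],
    [255, [-0.5, 0.3, 0], 0],
    [255, [-0.5, 0.3, 0], 0],
    [255, [-0.4, 0.25, 0], 0],
    [255, [-0.2, 0.15, 0.04], 0],
    [255, [-0.09, 0.07, 0.04], 0],
    [255, [0, 0, 0], 0],
    [255, [0, 0, 0], 0],
  ],
)

```text
time_s: 7.15
tcp_pos: [0.5915, -0.1006, 0.0702]
eef_rot: [180.0, -0.0, -174.5]
contact_force: [-0.2, 0.6, -0.5]
gripper_width: 0.0127
```

```bash
python3 go.py 592 -100 27.5 185.57
python3 - <<'E'
from h import *
for n in('scene','top'):
    c=cap(n,n+'2')
    sl=(slice(100,260),slice(160,360)) if n=='scene' else (slice(160,280),slice(130,330))
    cv2.imwrite(f'pics/{n}2b.png',cv2.resize(c['frame'][sl],None,fx=4,fy=4,interpolation=cv2.INTER_CUBIC)[:600])
E
```

```text
t 7.15 tcp [ 591.5 -100.6   70.2] rot [ 1.8000e+02 -1.0000e-02 -1.7446e+02] F [-0.16  0.62 -0.5 ] w 12.7
shift units [-0.01   0.01   0.853] turn units -0.004
```

View pics/scene2b.png

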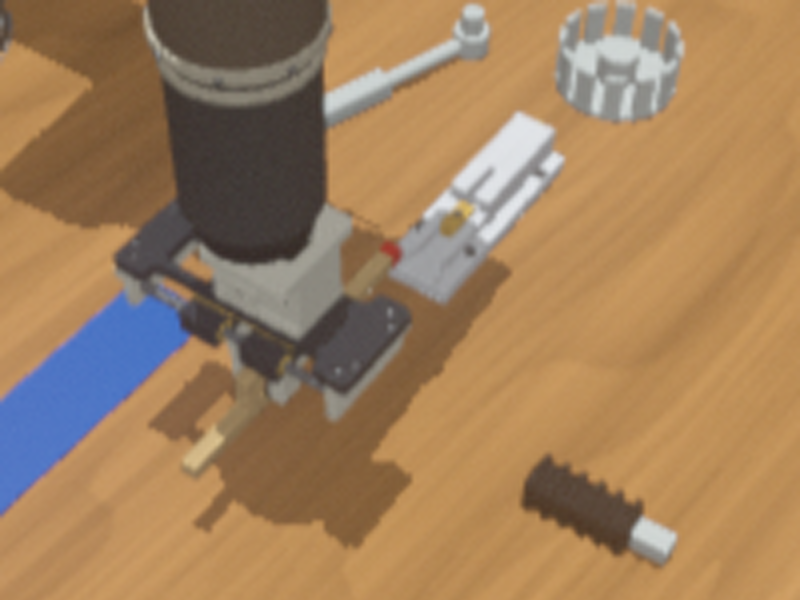

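View pics/top2b.png

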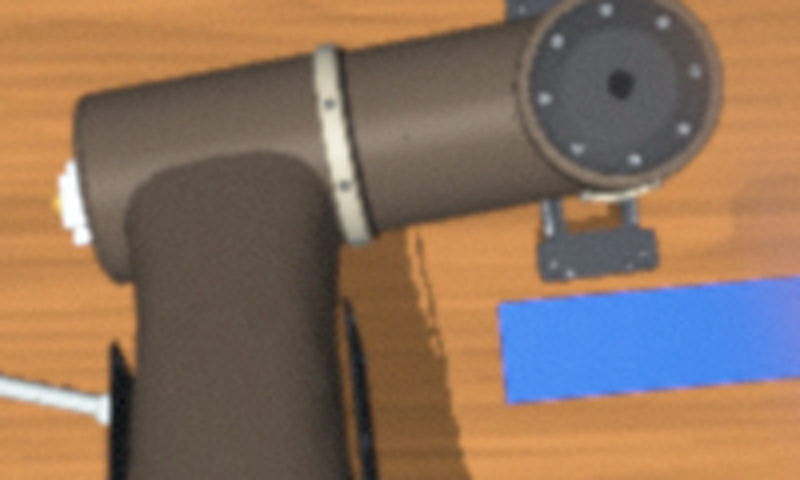

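The top view is blocked by the arm. The scene view shows the held stick level, with its red tip at about (390,252) just short of the mouth. I'll check lateral alignment with the scene camera.

Run:
```python
from meas import *
d=np.array([-.0971,.9953]); n=np.array([-.9953,-.0971]); O=np.array([565.9,178.5])
c0=dict(np.load('pics/scene0.npz')); c=dict(np.load('pics/scene2.npz'))
# shoe, housing predicted vs seen in scene0
def W(s,l,z): 
    p=O+d*s+n*l; return np.array([p[0],p[1],z])/1e3
im=c0['frame'].copy(); s=8
im=cv2.resize(im,None,fx=s,fy=s,interpolation=cv2.INTER_CUBIC)
def L(im,c,pts,col,cl=True):
    q=np.array([(proj(c,p)+.5)*s-.5 for p in pts]).round().astype(int); cv2.polylines(im,[q],cl,col,1)
L(im,c0,[W(-46,7.5,32),W(-16,7.5,32),W(-16,-7.5,32),W(-46,-7.5,32)],(0,0,255))
L(im,c0,[W(-15,18,41),W(85,18,41),W(85,-18,41),W(-15,-18,41)],(0,255,0))
L(im,c0,[W(-97,31,0),W(91,31,0),W(91,-31,0),W(-97,-31,0)],(255,0,0))
cv2.imwrite('pics/ov0.png',im[125*s:179*s,235*s:320*s])
# stick at present: TCP
t=np.array([591.5,-100.6]); ds=np.array([-np.sin(np.deg2rad(5.54)),np.cos(np.deg2rad(5.54))]); ns=np.array([-ds[1],ds[0]])
def S(x,y,z): p=t+ds*(x-.4)+ns*y; return np.array([p[0],p[1],60.2+z])/1e3
im=cv2.resize(c['frame'],None,fx=s,fy=s,interpolation=cv2.INTER_CUBIC)
L(im,c,[S(160,6.5,14),S(160,-6.5,14),S(160,-6.5,0),S(160,6.5,0)],(0,255,0))
L(im,c,[S(160,6.5,14),S(160,-6.5,14),S(-90,-6.5,14),S(-90,6.5,14)],(255,0,0))
cv2.imwrite('pics/ov1.png',im[155*s:185*s,235*s:285*s])
cv2.imwrite('pics/ov2.png',im[185*s:225*s,195*s:245*s])
tl=(t+ds*159.6-O); print('tip housing x,y',tl@d,tl@n)
```

```text
tip housing x,y -120.6699851348199 1.531626721416169
```

View pics/ov0.png

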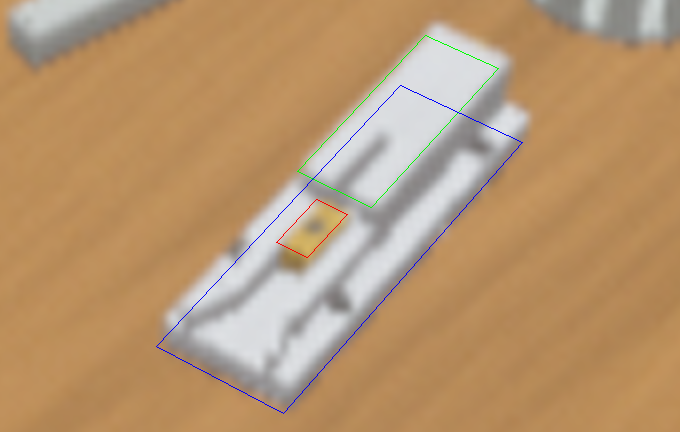

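View pics/ov1.png

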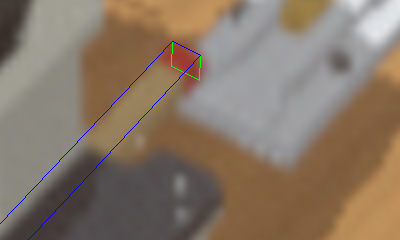

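View pics/ov2.png

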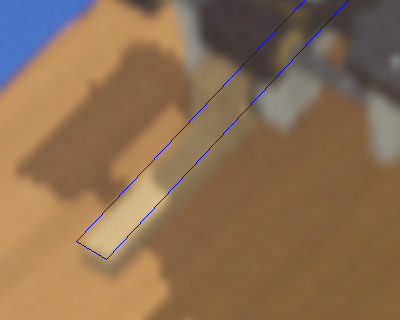

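apply_moves(
  plan=[
    [255, [-0.03, 0, 0.2], 0],
    [255, [0, 0, 0.3], 0],
    [255, [0, 0, 0.2], 0],
    [255, [0, 0, 0.1], 0],
    [255, [0, 0, 0.05], 0],
    [255, [0, 0, 0], 0],
  ],
)

```text
time_s: 8.0
tcp_pos: [0.5937, -0.0999, 0.0275]
eef_rot: [-180.0, 0.0, -174.4]
contact_force: [0.3, -0.3, -0.0]
gripper_width: 0.0125
```

```bash
python3 go.py 592 -100 27.5 185.57
cat > ov.py <<'E'
from meas import *
import sys
name=sys.argv[1]
d=np.array([-.0971,.9953]); n=np.array([-.9953,-.0971]); O=np.array([565.9,178.5])
st=get_state(); c=cap('scene',name); s=12
def W(a,l,z): 
    p=O+d*a+n*l; return np.array([p[0],p[1],z])/1e3
t=st['tcp_pos'][:2]*1e3; y=np.deg2rad(st['eef_rot'][2]+180); ds=np.array([-np.sin(y),np.cos(y)]); ns=np.array([-ds[1],ds[0]])
zu=st['tcp_pos'][2]*1e3-10
def S(x,l,z): p=t+ds*(x-.4)+ns*l; return np.array([p[0],p[1],zu+z])/1e3
im=cv2.resize(c['frame'],None,fx=s,fy=s,interpolation=cv2.INTER_CUBIC)
raw=im.copy()
def L(c,pts,col,cl=True):
    q=np.array([(proj(c,p)+.5)*s-.5 for p in pts]).round().astype(int); cv2.polylines(im,[q],cl,col,1)
L(c,[S(160,6.5,14),S(160,-6.5,14),S(160,-6.5,0),S(160,6.5,0)],(0,255,0))
L(c,[S(160,6.5,14),S(160,-6.5,14),S(30,-6.5,14),S(30,6.5,14)],(255,0,0))
for l in(8.5,-8.5): L(c,[W(-75,l,28),W(-15,l,28)],(255,0,255),False)
u,v=[int(float(a)) for a in sys.argv[2:4]]
im=im[v*s:(v+38)*s,u*s:(u+33)*s]; raw=raw[v*s:(v+38)*s,u*s:(u+33)*s]
cv2.imwrite(f'pics/{name}v.png',np.hstack([im,raw]))
tl=t+ds*159.6-O; print('tip housing',np.round([tl@d,tl@n,zu+7],1),'Fhousing',np.round([st['contact_force'][:2]@d,st['contact_force'][:2]@n,st['contact_force'][2]],2))
E
python3 ov.py s3 250 148
```

```text
t 8.0 tcp [593.7 -99.9  27.5] rot [-180.      0.   -174.42] F [ 0.33 -0.27 -0.  ] w 12.5
shift units [0.034 0.002 0.001] turn units 0.002
tip housing [-120.2   -0.6   24.5] Fhousing [-0.3 -0.3 -0. ]
```

View pics/s3v.png

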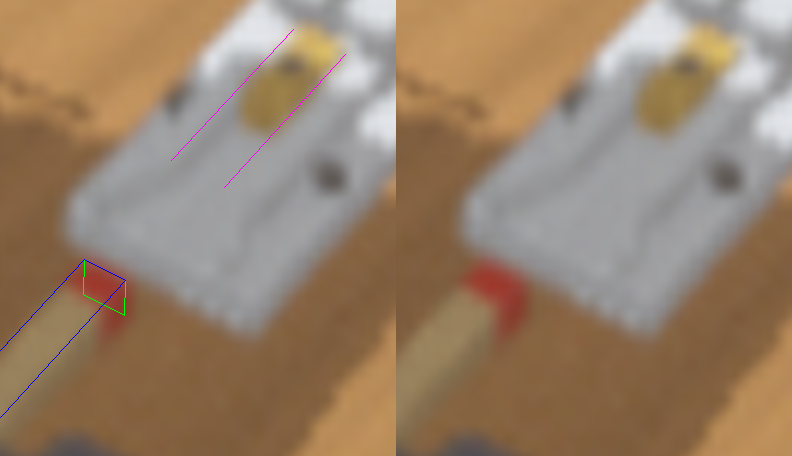

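The tip at about (100,275) in the left panel and the channel overlay both match the picture to about 1 mm. Ease into the flare.

apply_moves(
  plan=[
    [255, [0.01, 0.1, 0], 0],
    [255, [0, 0.12, 0], 0],
    [255, [0, 0.12, 0], 0],
    [255, [0, 0.12, 0], 0],
    [255, [0, 0.12, 0], 0],
    [255, [0, 0.12, 0], 0],
    [255, [0, 0.08, 0], 0],
    [255, [0, 0.05, 0], 0],
    [255, [0, 0, 0], 0],
  ],
)

```text
time_s: 9.18
tcp_pos: [0.5891, -0.0586, 0.0276]
eef_rot: [-180.0, -0.0, -174.4]
contact_force: [0.2, 0.2, -0.4]
gripper_width: 0.0129
```

```bash
python3 ov.py s4 256 138
```

```text
tip housing [-78.6   0.   24.6] Fhousing [ 0.23 -0.19 -0.42]
```

View pics/s4v.png

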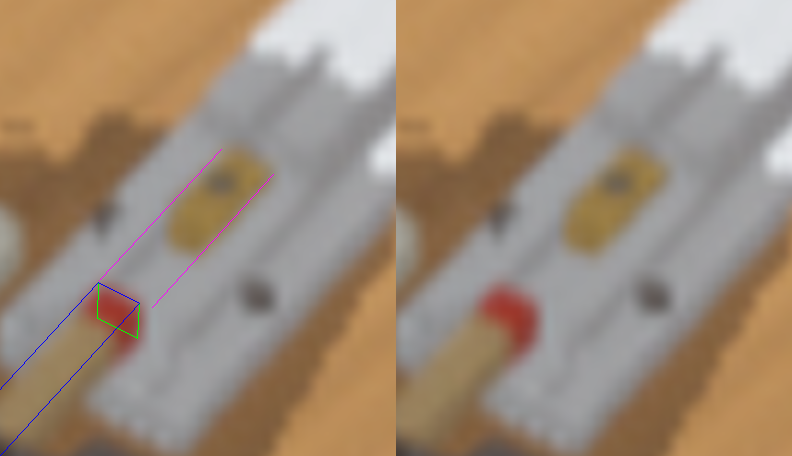

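apply_moves(
  plan=[
    [255, [0, 0.04, 0], 0],
    [255, [0, 0.04, 0], 0],
    [255, [0, 0.04, 0], 0],
    [255, [0, 0.04, 0], 0],
    [255, [0, 0.04, 0], 0],
    [255, [0, 0.04, 0], 0],
    [255, [0, 0.04, 0], 0],
    [255, [0, 0.04, 0], 0],
    [255, [0, 0.04, 0], 0],
    [255, [0, 0.04, 0], 0],
  ],
)

```text
time_s: 10.48
tcp_pos: [0.5871, -0.0386, 0.0276]
eef_rot: [-180.0, 0.0, -174.4]
contact_force: [-1.1, 0.2, -1.6]
gripper_width: 0.0127
```

```bash
python3 ov.py s5 256 138
```

```text
tip housing [-58.6   0.   24.6] Fhousing [ 0.34  1.09 -1.63]
```

View pics/s5v.png

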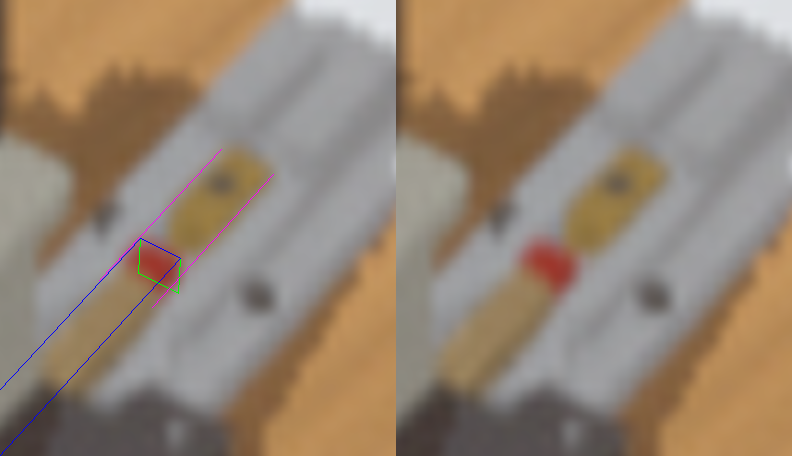

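apply_moves(
  plan=[
    [255, [0, 0.04, 0], 0],
    [255, [0, 0.04, 0], 0],
    [255, [0, 0.04, 0], 0],
    [255, [0, 0.03, 0], 0],
    [255, [0, 0.03, 0], 0],
    [255, [0, 0, 0], 0],
  ],
)

```text
time_s: 11.28
tcp_pos: [0.5862, -0.0297, 0.0276]
eef_rot: [180.0, -0.0, -174.4]
contact_force: [-0.2, -0.5, -0.4]
gripper_width: 0.0126
```

```bash
python3 ov.py s6 256 138
```

```text
tip housing [-49.6   0.   24.6] Fhousing [-0.49  0.26 -0.4 ]
```

apply_moves(
  plan=[
    [255, [0, 0.03, 0], 0],
    [255, [0, 0.03, 0], 0],
    [255, [0, 0.03, 0], 0],
    [255, [0, 0.03, 0], 0],
    [255, [0, 0.03, 0], 0],
    [255, [0, 0.03, 0], 0],
  ],
)

```text
time_s: 12.08
tcp_pos: [0.5853, -0.0208, 0.0276]
eef_rot: [-180.0, 0.0, -174.4]
contact_force: [-0.1, -0.2, -0.6]
gripper_width: 0.013
```

```bash
python3 ov.py s7 256 138
```

```text
tip housing [-40.6   0.   24.6] Fhousing [-0.19  0.07 -0.55]
```

View pics/s7v.png

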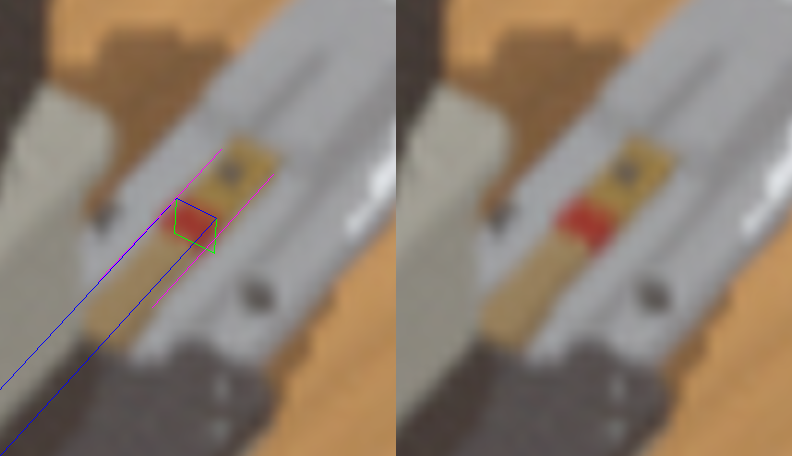

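The red tip is on the shoe's rear face at about (195,215), the shoe has begun to move, and the line is good. Feed on.

apply_moves(
  plan=[
    [255, [0, 0.04, 0], 0],
    [255, [0, 0.05, 0], 0],
    [255, [0, 0.05, 0], 0],
    [255, [0, 0.05, 0], 0],
    [255, [0, 0.05, 0], 0],
    [255, [0, 0.05, 0], 0],
  ],
)

```text
time_s: 12.88
tcp_pos: [0.584, -0.0062, 0.0276]
eef_rot: [180.0, 0.0, -174.4]
contact_force: [0.1, -1.2, -0.8]
gripper_width: 0.0125
```

```bash
python3 ov.py s8 256 138
```

```text
tip housing [-26.   -0.   24.6] Fhousing [-1.17  0.   -0.78]
```

apply_moves(
  plan=[
    [255, [0, 0.05, 0], 0],
    [255, [0, 0.05, 0], 0],
    [255, [0, 0.05, 0], 0],
    [255, [0, 0.05, 0], 0],
    [255, [0, 0.05, 0], 0],
    [255, [0, 0.04, 0], 0],
  ],
)

```text
time_s: 13.68
tcp_pos: [0.5825, 0.0082, 0.0275]
eef_rot: [-180.0, -0.0, -174.4]
contact_force: [-0.3, -0.1, -0.6]
gripper_width: 0.0128
```

```bash
python3 ov.py s9 262 130
```

```text
tip housing [-11.5   0.1  24.5] Fhousing [-0.08  0.27 -0.58]
```

View pics/s9v.png

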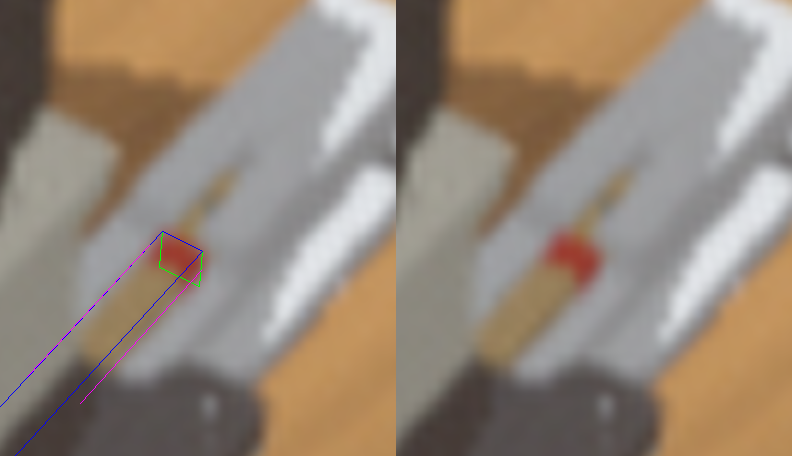

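apply_moves(
  plan=[
    [255, [0, 0.04, 0], 0],
    [255, [0, 0.04, 0], 0],
    [255, [0, 0.04, 0], 0],
    [255, [0, 0.04, 0], 0],
  ],
)

```text
time_s: 14.22
tcp_pos: [0.5817, 0.0161, 0.0276]
eef_rot: [180.0, -0.0, -174.4]
contact_force: [0.7, 0.0, -0.6]
gripper_width: 0.013
```

apply_moves(
  plan=[
    [255, [0, 0.04, 0], 0],
    [255, [0, 0.04, 0], 0],
  ],
)

```text
time_s: 14.48
tcp_pos: [0.5814, 0.0201, 0.0276]
eef_rot: [180.0, 0.0, -174.4]
contact_force: [-0.2, -0.3, -1.2]
gripper_width: 0.0128
```

```bash
python3 go.py 0 0 0 185.57|head -1
```

```text
t 14.475 tcp [581.4  20.1  27.6] rot [ 180.      0.   -174.42] F [-0.17 -0.3  -1.21] w 12.8
```

apply_moves(
  plan=[
    [255, [0, 0.04, 0], 0],
    [255, [0, 0.04, 0], 0],
  ],
)

```text
time_s: 14.72
tcp_pos: [0.581, 0.0241, 0.0276]
eef_rot: [-180.0, -0.0, -174.4]
contact_force: [-0.2, -0.6, -0.8]
gripper_width: 0.0125
```

apply_moves(
  plan=[
    [255, [0, 0.04, 0], 0],
    [255, [0, 0.04, 0], 0],
  ],
)

```text
time_s: 14.98
tcp_pos: [0.5806, 0.028, 0.0276]
eef_rot: [180.0, -0.0, -174.4]
contact_force: [0.6, -0.1, -0.1]
gripper_width: 0.0127
```

apply_moves(
  plan=[
    [255, [0, 0.04, 0], 0],
    [255, [0, 0.04, 0], 0],
  ],
)

```text
time_s: 15.22
tcp_pos: [0.5802, 0.032, 0.0276]
eef_rot: [180.0, 0.0, -174.4]
contact_force: [-0.6, 0.1, -1.8]
gripper_width: 0.0128
```

apply_moves(
  plan=[
    [255, [0, 0.04, 0], 0],
    [255, [0, 0.04, 0], 0],
  ],
)

```text
time_s: 15.48
tcp_pos: [0.5797, 0.0354, 0.0276]
eef_rot: [-180.0, -0.0, -174.4]
contact_force: [1.2, -7.0, 0.8]
gripper_width: 0.0129
```

Stop felt at about 7 N. Settle, then add a little.

apply_moves(
  plan=[
    [255, [0, 0, 0], 0],
    [255, [0, 0, 0], 0],
  ],
)

```text
time_s: 15.72
tcp_pos: [0.5797, 0.0354, 0.0276]
eef_rot: [-180.0, -0.0, -174.4]
contact_force: [0.5, -5.4, 0.7]
gripper_width: 0.013
```

apply_moves(
  plan=[
    [255, [0, 0.016, 0], 0],
    [255, [0, 0.016, 0], 0],
    [255, [0, 0, 0], 0],
  ],
)

```text
time_s: 16.1
tcp_pos: [0.5795, 0.0364, 0.0277]
eef_rot: [-179.9, -0.0, -174.4]
contact_force: [0.9, -8.6, 0.4]
gripper_width: 0.0129
```

apply_moves(
  plan=[
    [255, [0, 0.016, 0], 0],
    [255, [0, 0, 0], 0],
    [255, [0, 0, 0], 0],
  ],
)

```text
time_s: 16.48
tcp_pos: [0.5793, 0.0369, 0.0277]
eef_rot: [-179.9, -0.1, -174.4]
contact_force: [1.5, -10.0, 1.7]
gripper_width: 0.0129
```

apply_moves(
  plan=[
    [255, [0, 0.008, 0], 0],
    [255, [0, 0, 0], 0],
    [255, [0, 0, 0], 0],
    [255, [0, 0, 0], 0],
    [255, [0, 0, 0], 0],
  ],
)

```text
time_s: 17.1
tcp_pos: [0.5793, 0.0371, 0.0277]
eef_rot: [-179.9, -0.1, -174.4]
contact_force: [2.3, -10.3, 0.6]
gripper_width: 0.0126
```

```bash
python3 go.py 0 0 0 185.57|head -1
```

```text
t 17.1 tcp [579.3  37.1  27.7] rot [-1.7991e+02 -6.0000e-02 -1.7445e+02] F [  2.27 -10.32   0.61] w 12.6
```

apply_moves(
  plan=[
    [255, [0, 0, 0], 0],
    [255, [0, 0, 0], 0],
    [255, [0, 0, 0], 0],
    [255, [0, 0, 0], 0],
    [255, [0, 0, 0], 0],
    [255, [0, 0, 0], 0],
    [255, [0, 0, 0], 0],
    [255, [0, 0, 0], 0],
  ],
)

```text
time_s: 18.1
tcp_pos: [0.5793, 0.0371, 0.0277]
eef_rot: [-179.9, -0.1, -174.4]
contact_force: [1.2, -10.7, 2.5]
gripper_width: 0.0129
```

```bash
python3 ov.py s10 262 126; python3 - <<'E'
E
```

```text
tip housing [17.6  0.4 24.7] Fhousing [-10.79  -0.14   2.54]
```

View pics/s10v.png

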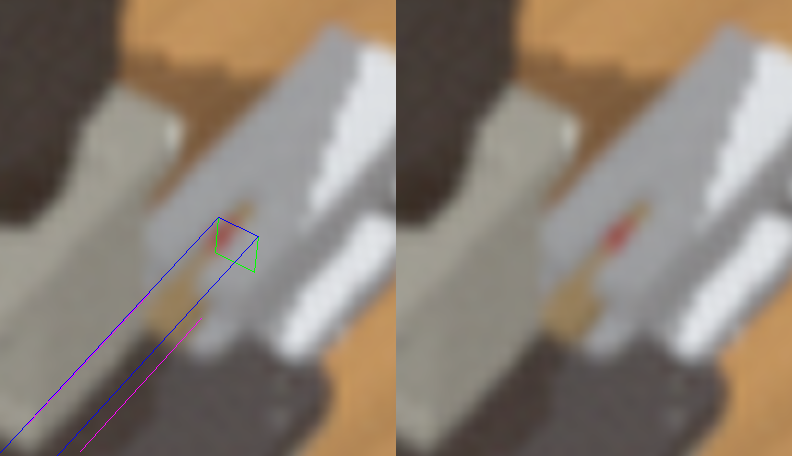

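The sight slot shows the red tip at about (225,233), up against the brass. The push read 10.0 to 10.8 N over about 1.6 s. Draw back slowly.

apply_moves(
  plan=[
    [255, [0, -0.02, 0], 0],
    [255, [0, -0.03, 0], 0],
    [255, [0, -0.04, 0], 0],
    [255, [0, -0.06, 0], 0],
    [255, [0, -0.1, 0], 0],
    [255, [0, -0.15, 0], 0],
    [255, [0, -0.2, 0], 0],
    [255, [0, -0.2, 0], 0],
    [255, [0, -0.2, 0], 0],
    [255, [0, -0.2, 0], 0],
    [255, [0, -0.2, 0], 0],
  ],
)

```text
time_s: 19.52
tcp_pos: [0.5864, -0.0318, 0.0275]
eef_rot: [-180.0, -0.0, -174.4]
contact_force: [-0.7, -0.9, -0.5]
gripper_width: 0.0127
```

apply_moves(
  plan=[
    [255, [0, -0.25, 0], 0],
    [255, [0, -0.25, 0], 0],
    [255, [0, -0.25, 0], 0],
    [255, [0, -0.25, 0], 0],
    [255, [0, -0.25, 0], 0],
    [255, [0, -0.1, 0], 0],
    [255, [0, 0, 0], 0],
  ],
)

```text
time_s: 20.4
tcp_pos: [0.5929, -0.0986, 0.0275]
eef_rot: [180.0, -0.0, -174.5]
contact_force: [-0.1, 0.4, -1.4]
gripper_width: 0.013
```

```bash
python3 ov.py s11 258 130;  python3 go.py 437.9 -219 74 183.7
```

```text
tip housing [-118.8   -0.    24.5] Fhousing [ 0.37  0.11 -1.37]
t 20.45 tcp [592.9 -98.3  27.5] rot [ 180.     -0.   -174.44] F [-0.08  0.34 -0.52] w 12.4
shift units [ 3.319 -2.103 -0.929] turn units 0.31
```

View pics/s11v.png

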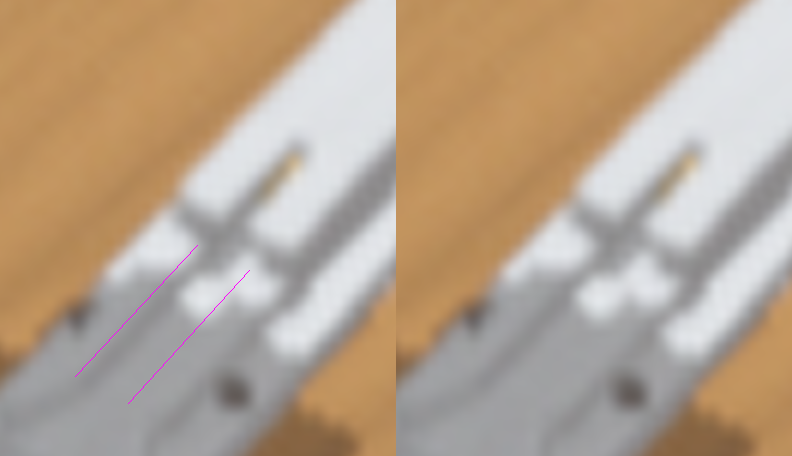

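Run:
```python
from meas import *
d=np.array([-.0971,.9953]); n=np.array([-.9953,-.0971]); O=np.array([565.9,178.5])
for f,(u,v) in(('s11',(258,130)),('s10',(262,126))):
    c=dict(np.load(f'pics/{f}.npz'));print(f)
    for z in(32,41):
      for a in(-15,-6,0,6,13,18,22):
        p=O+d*a; print(z,a,np.round(((proj(c,np.array([*p,z])/1e3)+.5)-[u,v])*12))
s=12;c=dict(np.load('pics/s11.npz')); im=cv2.resize(c['frame'][136:152,270:290],None,fx=36,fy=36,interpolation=cv2.INTER_CUBIC); cv2.imwrite('pics/z11.png',im)
```

```text
s11
32 -15 [224. 248.]
32 -6 [242. 228.]
32 0 [253. 216.]
32 6 [265. 203.]
32 13 [279. 188.]
32 18 [288. 178.]
32 22 [296. 169.]
41 -15 [226. 225.]
41 -6 [244. 205.]
41 0 [255. 192.]
41 6 [267. 180.]
41 13 [281. 165.]
41 18 [290. 154.]
41 22 [298. 146.]
s10
32 -15 [176. 296.]
32 -6 [194. 276.]
32 0 [205. 264.]
32 6 [217. 251.]
32 13 [231. 236.]
32 18 [240. 226.]
32 22 [248. 217.]
41 -15 [178. 273.]
41 -6 [196. 253.]
41 0 [207. 240.]
41 6 [219. 228.]
41 13 [233. 213.]
41 18 [242. 202.]
41 22 [250. 194.]
```

View pics/z11.png

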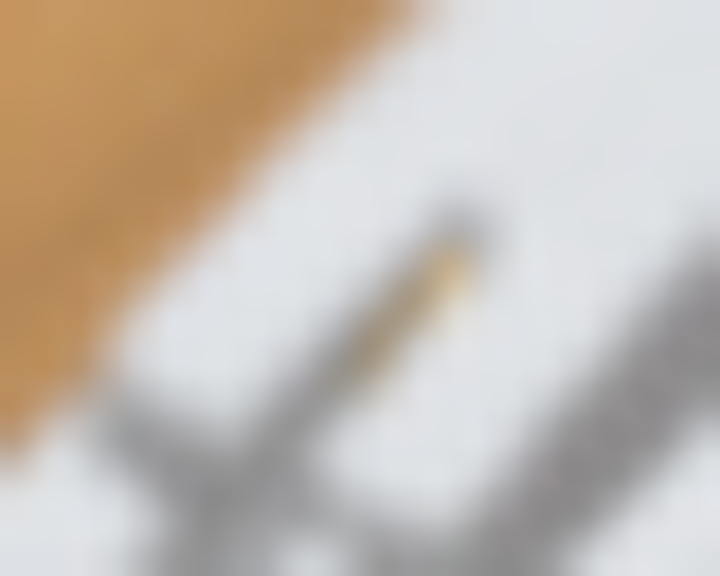

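The housing view shows brass still in the slot, with the shoe's rear edge at about (262,200), roughly housing x = 6 to 13. The shoe's centre is therefore about 21 to 28 mm in, well inside the band. Return the stick.

```bash
python3 go.py 448.2 -225.5 60 183.6
```

```text
t 20.45 tcp [592.9 -98.3  27.5] rot [ 180.     -0.   -174.44] F [-0.08  0.34 -0.52] w 12.4
shift units [ 3.126 -2.252 -0.649] turn units 0.327
```

apply_moves(
  plan=[
    [255, [0, -0.15, -0.2], 0],
    [255, [0.2, -0.2, -0.3], 0],
    [255, [0.4, -0.3, -0.15], 0],
    [255, [0.5, -0.3, 0], 0],
    [255, [0.5, -0.3, 0], 0],
    [255, [0.5, -0.3, 0], 0],
    [255, [0.4, -0.3, 0], 0],
    [255, [0.35, -0.2, 0], 0],
    [255, [0.2, -0.15, 0], 0],
    [255, [0.08, -0.05, 0], 0],
    [255, [0, 0, 0], 0.327],
    [255, [0, 0, 0], 0],
  ],
)

```text
time_s: 21.95
tcp_pos: [0.4486, -0.2251, 0.06]
eef_rot: [-180.0, 0.0, -176.4]
contact_force: [0.4, 0.3, -0.7]
gripper_width: 0.0126
```

```bash
python3 go.py 448.2 -225.5 14.5 183.6
```

```text
t 21.95 tcp [ 448.6 -225.1   60. ] rot [-180.     0.  -176.4] F [ 0.41  0.29 -0.75] w 12.6
shift units [ 0.009 -0.007  0.91 ] turn units -0.001
```

apply_moves(
  plan=[
    [255, [0, 0, 0.25], 0],
    [255, [0, 0, 0.25], 0],
    [255, [0, 0, 0.2], 0],
    [255, [0, 0, 0.1], 0],
    [255, [0, 0, 0.06], 0],
    [255, [0, 0, 0.03], 0],
    [255, [0, 0, 0.02], 0],
    [255, [0, 0, 0], 0],
  ],
)

```text
time_s: 22.95
tcp_pos: [0.4482, -0.2254, 0.0147]
eef_rot: [-180.0, 0.0, -176.4]
contact_force: [-0.1, -0.3, -1.0]
gripper_width: 0.0126
```

```bash
python3 go.py 448.2 -225.5 14 183.6
python3 - <<'E'
from h import *
c=cap('scene','s12'); cv2.imwrite('pics/s12b.png',cv2.resize(c['frame'][150:270,110:250],None,fx=5,fy=5,interpolation=cv2.INTER_CUBIC))
E
```

```text
t 22.95 tcp [ 448.2 -225.4   14.7] rot [-1.8000e+02  2.0000e-02 -1.7639e+02] F [-0.13 -0.31 -0.98] w 12.6
shift units [ 0.    -0.002  0.015] turn units 0.002
```

View pics/s12b.png

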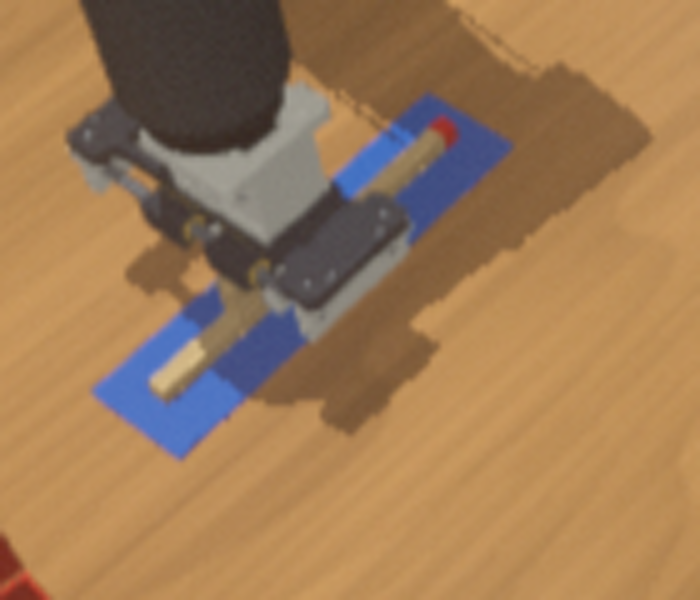

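The stick is centred along the mat, with the tip at (445,130) and the tail at (160,385). Touch down and release.

apply_moves(
  plan=[
    [255, [0, 0, 0.008], 0],
    [255, [0, 0, 0.005], 0],
    [255, [0, 0, 0], 0],
    [200, [0, 0, 0], 0],
    [150, [0, 0, 0], 0],
    [100, [0, 0, 0], 0],
    [50, [0, 0, 0], 0],
    [0, [0, 0, 0], 0],
    [0, [0, 0, 0], 0],
    [0, [0, 0, 0], 0],
    [0, [0, 0, 0], 0],
    [0, [0, 0, 0], 0],
  ],
)

```text
time_s: 24.5
tcp_pos: [0.4481, -0.2254, 0.0139]
eef_rot: [-180.0, 0.0, -176.4]
contact_force: [-0.4, -0.1, 1.3]
gripper_width: 0.0869
```

apply_moves(
  plan=[
    [0, [0, 0, 0], 0],
    [0, [0, 0, 0], 0],
    [0, [0, 0, 0], 0],
    [0, [0, 0, 0], 0],
  ],
)

```text
time_s: 25.0
tcp_pos: [0.4481, -0.2254, 0.0139]
eef_rot: [180.0, -0.0, -176.4]
contact_force: [-0.3, -1.2, 0.4]
gripper_width: 0.0876
```

apply_moves(
  plan=[
    [0, [0, 0, -0.2], 0],
    [0, [0, 0, -0.4], 0],
    [0, [0, 0, -0.6], 0],
    [0, [0, 0, -0.8], 0],
    [0, [0, 0, -0.8], 0],
    [0, [0, 0, -0.8], 0],
    [0, [0, 0, -0.6], 0],
    [0, [0, 0, -0.3], 0],
    [0, [0, 0, 0], 0],
    [0, [0, 0, 0], 0],
  ],
)

```text
time_s: 26.25
tcp_pos: [0.4473, -0.2251, 0.2376]
eef_rot: [180.0, -0.1, -176.4]
contact_force: [-0.6, -0.1, -0.6]
gripper_width: 0.0878
```

Run:
```python
from h import *
print(get_state()['tcp_pos'])
c=cap('scene','s13'); cv2.imwrite('pics/s13b.png',cv2.resize(c['frame'],(800,600),interpolation=cv2.INTER_CUBIC))
for x,y,z in((446,-190.6,18),): 
    dd=np.array([-.0628,.998])
    for a in(125,0,-125): print(a,proj(c,np.array([x+dd[0]*a,y+dd[1]*a,z])/1e3)*1.5625)
c=cap('top','t13'); cv2.imwrite('pics/t13b.png',cv2.resize(c['frame'],(800,600),interpolation=cv2.INTER_CUBIC))
```

```text
[ 0.44732801 -0.22512999  0.23756515]
125 [310.7963995  271.31445674]
0 [267.25073815 310.61297248]
-125 [218.72958105 354.4017082 ]
```

View pics/s13b.png

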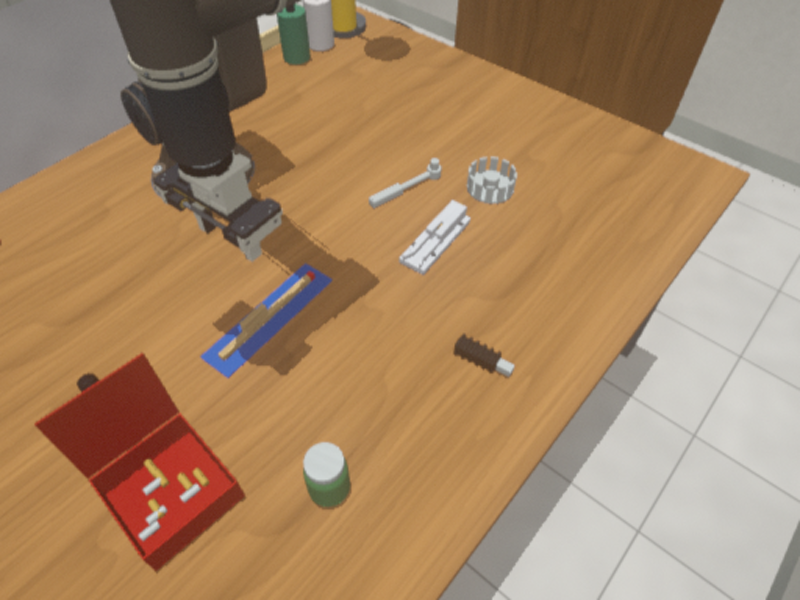

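View pics/t13b.png

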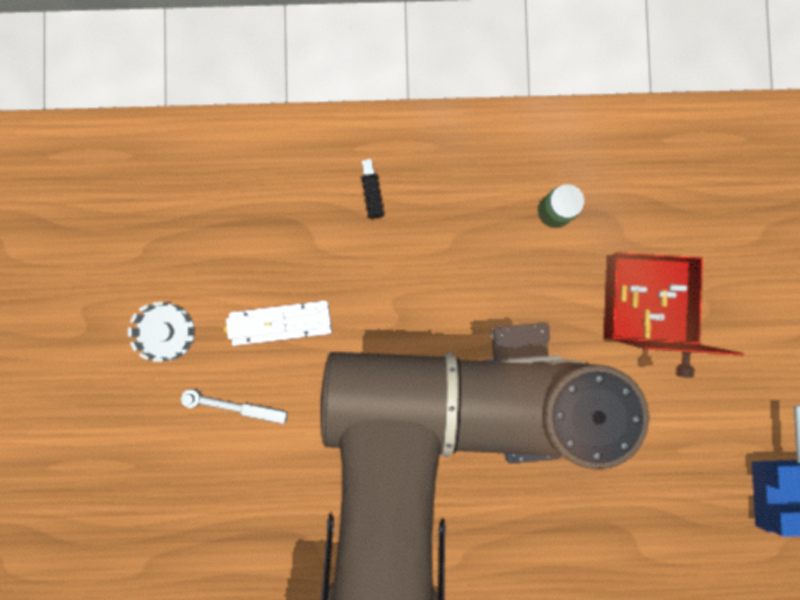

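The stick lies flat on the mat, with its tip at (311,276) and tail at (222,354), within a few px of prediction. The bystanders are where they were. Last, check the shoe from above through the slot.

Run:
```python
from meas import *
c=dict(np.load('pics/t13.npz'))
d=np.array([-.0971,.9953]); O=np.array([565.9,178.5])
k,q=mask(c,(15,60,120),(40,255,255),(160,195,190,220)); P=np.array([ray(c,*up(p[0],4),.032)[:2]*1e3 for p in k])
print('brass seen from/to housing x',((P-O)@d).min(),((P-O)@d).max(), 'F',get_state()['contact_force'])
```

```text
brass seen from/to housing x 13.792916134610843 22.691876611218845 F [0.23857916 0.3336864  0.01852525]
```

```bash
python3 -c "
from h import *
print(close_job())"
```

```text
the job is handed in; nothing more can be done
None
```

I handed the job in at about 26 s of the 58 s allowed, and no check clearly failed. The interface gives no verdict, so this is my own reading.

- **Feeding and pressing:** I gripped the stick across its hump and fed the shoe down the channel until I felt the sprung stop. I then held a steady 10 to 11 N on the shoe for about 1.6 s, drew the stick out slowly, laid it back on the mat and released it.
- **Shoe:** through the sight slot, the top camera puts the shoe's rear face at about 14 mm, so its centre is about 29 mm along the housing. That matches the 28 mm expected from the push and is inside the 12 to 48 mm band. The blurrier side camera suggested 6 to 13 mm for the rear face, which still puts the centre in the band.
- **Stick:** in the side camera it lies flat along the mat, tip and tail within a few pixels of where I aimed. The arm hides the mat from the top camera, so that view could not confirm it.
- **Bystanders and arm:** the other things on the bench look unmoved in both views. The arm is clear, with the contact force reading zero within noise.
- **Peak forces:** the highest wrist force I read was about 11 N. I only read it at the end of each move, so any brief peak in between would not show.

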